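# Turn the drip tray right way up under the draining rack and dock it

### The job

The draining rack's drip tray was left bottom up to dry beneath the rack. Turn it right way up there, under the low rack (never more than half out in front, the bench before it is laid out for work), then set it down into its channel beside it under the same rack and push it fully home against the back stop, so that the sprung tongue stands up again in front of it. Lower the tray gently rather than letting it fall over or drop, do not knock the rack, and leave everything else where it is.

Things in the scene. Friction and masses are not known exactly. Their poses are not given: they have to be found in the camera images.
- drip_tray: Loose open aluminium tray, 180 long (x) x 120 wide (y) x 46 mm high, walls and floor 4 mm, 0.12 to 0.23 kg; bottom up at the start. Origin: centre of the outer underside of its floor. z points from the floor out of the open side (down at the start, up when right way up); x runs along its length, away from the steel bow handle on its -x end, which faces the robot.
- tray_handle (a point): Centre of the handle bar, axes as the tray's; at (-150, 0, 23) mm in the tray's frame, half-way up its side, so alike either way up. Flat bar 8 mm thick (x), 86 long (y), 16 high (z), 56 mm free between it and the end wall, on two 10 mm posts at y = -37 and +37. It can be pinched across its 8 mm by a tool tilted sideways, to turn the tray about its length.
- drain_rack: Fixed steel wire rack on a 15 mm thick ribbed rubber mat, 200 deep (x, away from the robot) x 380 wide (y); origin on the mat under its centre. Underside 160 mm above the mat; a leg at each corner only. Things stand on its deck (174 mm), wire fence to 205 mm at the back. Tray and channel stick out about 25 mm before its front edge (x = -100 mm), the handle 64 mm more.
- tray_channel: Sheet steel channel fixed under one half of the rack (left or right; the tray lies under the other). Base 3 mm thick; two sides 126 mm apart inside, 15 mm high, then lips flared outward to 22 mm high, 140 mm apart, that guide a tray lowered in; back stop 21 mm high, face at x = +92 mm; open in front. Origin on the mat below tray_home; x points to the back stop.
- tray_home (a point): On the channel's base sheet, 3 mm above the mat (the mat's top is 15 mm above the worktop): where the origin of the docked tray lies, right way up, its x along the channel's x (play about 2 to 3 mm each way).
- tongue (a joint): Sprung steel strip, 16 mm wide, in front on the channel's base, 42 mm right of its middle line, sloping up away from the robot. 0 = up: free end 8 mm above the base, 94 mm in front of tray_home; grows (rad) when pressed down, flat at about 0.25. Under 1 N presses it flat: a tray set down short of home rests on it, and it springs up before the tray's end wall at home.
- squeeze_bottle: White squeeze bottle with a bent spout, 128 mm high, standing on the rack. Bystander. Origin under its middle.
- steel_shaker: Brushed steel tub, 70 mm across and 118 mm high, standing on the rack. Bystander. Origin under its middle.
- driver_blue: Small screwdriver with a blue handle, 140 mm long, 14 mm thick, lying on the mat along the rack's x between the tray and the channel, partly in front of the rack. Bystander. Origin under its middle.
- driver_red: Small screwdriver with a red handle, 135 mm long, lying on the bench to the right of the rack. Bystander. Origin under its middle.

How it is judged:
By the outcome, as a careful person would: the job done as asked, in the order asked, and still so for the second after the job is handed in, with the robot touching nothing.
It also fails if it takes over 72 s, if anything falls off the work surface, if the arm or the gripper's body presses on something with over 40 N, if the wrist force passes 120 N, or if a joint passes its speed limit or range.

### The arm

A 6-joint arm with a two-finger parallel gripper is mounted at the origin on a cart in front of the work surface, level with it; the furniture and walls round the work are solid. World frame = base frame: x ahead of the robot, y to its left, z up, the work surface at z = 0. Lengths are in m, angles in rad, forces in N, time in s.
With the tool pointing down it reaches from about 0.25 to 0.725 m from the base axis. Payload 4 kg.
Tool frame: the origin (TCP) lies midway between the tips of the shut fingers; the grasp point (between the pads) lies bot.pinch_z behind it (bot.pinch_z is the distance from the TCP to the grasp point, in m); z points along the fingers, y is the line along which they close (so a half turn about z gives the same grasp; the last joint's range is limited). The gripper opens to 85 mm and grips with 20 to 120 N. Pads are 22 mm wide; open, the fingers measure 114 mm over their backs; the gripper's body (76 mm by 85 mm) begins 54 mm behind the grasp point. The pads swing forward as they close: fully open they stand 13 mm farther back than shut.
Start: joints at [1.119, 0.241, 0.005, 1.335, 0, 1.571], TCP at [0.218, 0.45, 0.231] pointing down, gripper open.
Joint ranges: [-2.72, 2.72], [-1.05, 1.87], [-1.09, 1.28], [-1.99, 2.15], [-1.42, 1.44], [-3.14, 3.14]. Speed limits (rad/s): [2.79, 2.79, 3.14, 3.14, 3.14, 3.14].

### API

Orientations are given as a unit quaternion [x, y, z, w].
In Python, from workcell import bot gives the robot as it stands.
- The arm moves only by the shell command python3 jog.py, which reads ROWS from standard input. ROWS is a JSON list of rows, 1 to 10 of them, each an object with the fields ax, ay, az (a rotation vector in fractions of the full range, 1 being 2 pi rad), tx, ty, tz (the shift in fractions of the full range, 1 being 0.8 m), jaw (the finger opening in m); a field left out counts as zero (the opening has to be given); each row is the pose to reach, as a shift and turn from the pose commanded when the command began, along the tool's axes at that moment; what a row does not reach only later rows make up. A row lasts 1/8 s, in which the tool goes at most 0.0625 m and 0.188 rad, less where a joint would pass 70% of its speed; a pose out of reach is approached as far as the arm can. The fingers move at their own pace and stop on an object; the grip force is fixed at half the most. Time passes only in rows, so rows that do not move let the fingers close. It prints the time, the measured TCP pose, the force, the opening and the grip force at its end. A shift or turn number past 1, either way, is cut back to 1. Input that does not fit is refused with a message, and nothing moves.
- bot.get_obs(): the state, without advancing time (a new reading comes with each control period).
- bot.camera(name): name is "scene" or "top" or "wrist"; returns the picture (480x640x3 uint8, red, green, blue); there is no depth.
- bot.calibration(name): a dict with "mtx" (3x3 intrinsics, pixels), "R" (3x3) and "t" (3): a world point X has camera coordinates R X + t. Camera axes: x right, y down, z forward; pixel columns grow to the right and rows downward; lengths in m; the calibration is good to about 2 mm. A picture is of the moment at which its call begins: read the wrist's pose just before it. calibration takes no time and is no camera call; for the wrist camera it gives the pose at the moment of the call.
- bot.job_done(): hands the job in; it is judged then, once.
The state is a dict: "clock": time; "joint_pos": joint angles; "joint_vel": joint speeds; "tau": joint torques, N m; "eef_pos": TCP position; "tool_rot": TCP orientation; "ft_force": force on the tool from outside, world axes, zero at the start; "ft_torque": the same for the moment, N m; "grip_width": finger opening in m; "grasp_force": force on a finger pad.
Only numpy, scipy, OpenCV 4.12 (cv2) and the standard library are available. Lean on these libraries where they do the work, as an engineer would, in place of code of your own. Each camera call takes 0.05 s, during which the arm holds its last target. There are 200 camera calls.

## Working session

There is one attempt and no reset: what is moved stays moved. The work goes in short steps, Python scripts to look and compute and a shell command to move; the robot and the scene stay as the last step left them, time stands still between calls to the robot, and variables do not carry over. Pictures are saved under pics/ and viewed, at most 10 in all, crops included, and the job is handed in when it is done.

```bash
ls; mkdir -p pics
python3 - <<'E'
from workcell import bot
import cv2
o=bot.get_obs();print(o['clock'],o['eef_pos'],o['tool_rot'],bot.pinch_z)
for n in ('scene','top'):
    c=bot.calibration(n);print(n,c['mtx'].tolist() if hasattr(c['mtx'],'tolist') else c['mtx'],c['R'],c['t'])
    cv2.imwrite(f'pics/{n}0.png',cv2.cvtColor(bot.camera(n),cv2.COLOR_RGB2BGR))
E
```

```text
jog.py
pics
workcell.py
0.0 [0.2180165  0.44927322 0.23039603] [ 2.23966934e-01  9.74596174e-01 -1.02849859e-03 -2.27760262e-04] 0.0187
scene [[476.8820787656121, 0.0, 314.4563912789014], [0.0, 476.8820787656121, 236.01294370869064], [0.0, 0.0, 1.0]] [[ 0.61360476 -0.78935397 -0.02023627]
 [-0.47442646 -0.34806704 -0.80855975]
 [ 0.63119627  0.50573674 -0.588066  ]] [-0.33710854  0.36288191  0.59450798]
top [[589.2567429560286, 0.0, 314.7911871287032], [0.0, 589.2567429560286, 236.6446104946055], [0.0, 0.0, 1.0]] [[ 0.25570946 -0.96664988 -0.0141665 ]
 [-0.77696714 -0.19676853 -0.59800017]
 [ 0.57526927  0.16392121 -0.80137076]] [-0.14567916  0.50118015  0.98510119]
```

View pics/scene0.png

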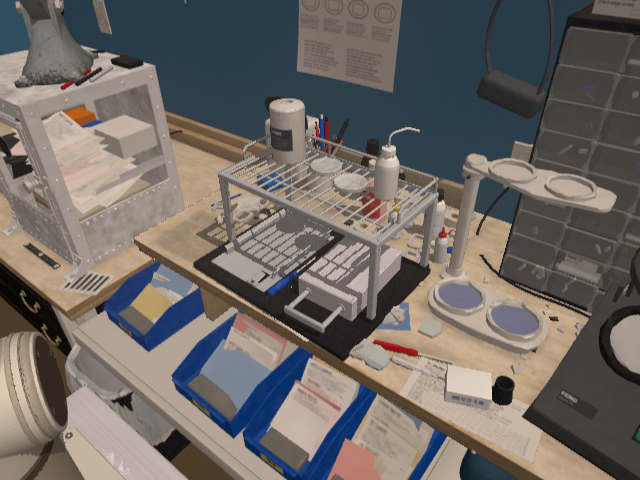

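View pics/top0.png

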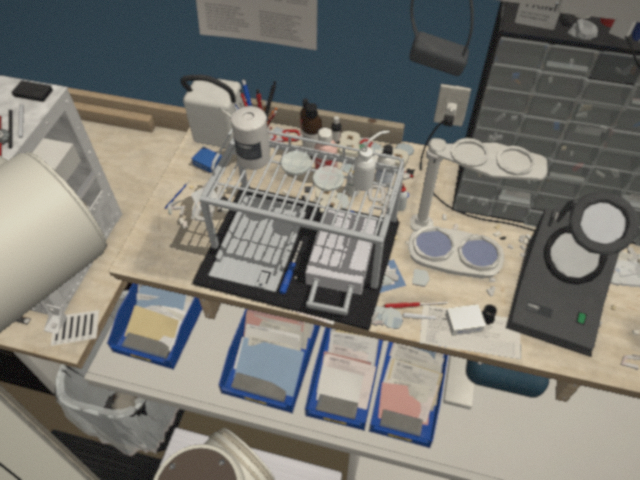

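Run:
```python
import cv2
a=cv2.imread('pics/scene0.png')[120:380,180:460];cv2.imwrite('pics/s1.png',cv2.resize(a[100:240],None,fx=2.85,fy=2.85,interpolation=cv2.INTER_CUBIC))
a=cv2.imread('pics/top0.png')[120:330,190:420];cv2.imwrite('pics/t1.png',cv2.resize(a,None,fx=2.85,fy=2.85,interpolation=cv2.INTER_CUBIC))
```

```text
(no output)
```

View pics/s1.png

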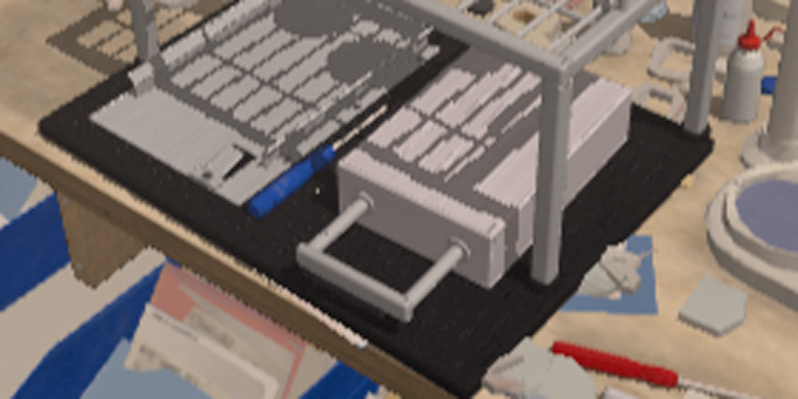

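View pics/t1.png

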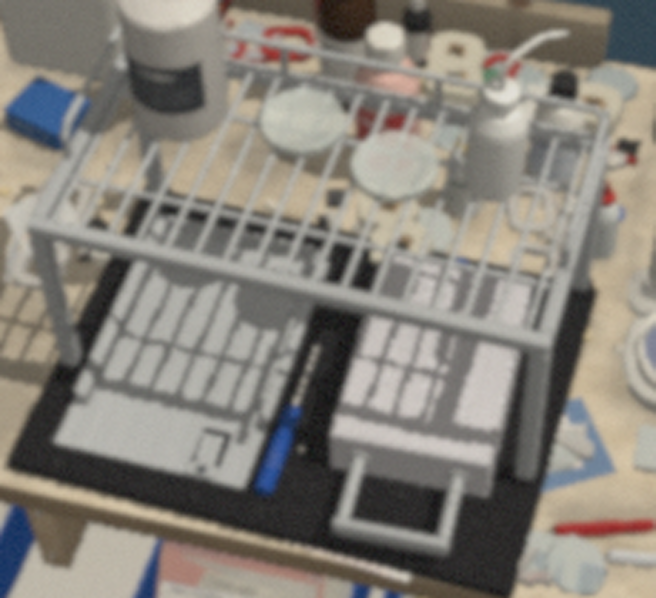

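```bash
cat > h.py <<'E'
import numpy as np, cv2
from scipy.spatial.transform import Rotation as Ro
from workcell import bot
def ray(n,p,c=None):
    c=c or bot.calibration(n);K,R,t=[np.array(c[k]) for k in('mtx','R','t')]
    return -R.T@t, R.T@np.linalg.solve(K,np.array([*p,1.]))
def onz(n,p,z,c=None):
    o,d=ray(n,p,c);return o+d*(z-o[2])/d[2]
def tri(rs):
    A=0;b=0
    for o,d in rs:
        d=d/np.linalg.norm(d);P=np.eye(3)-np.outer(d,d);A=A+P;b=b+P@o
    return np.linalg.solve(A,b)
def proj(n,X,c=None):
    c=c or bot.calibration(n);q=np.array(c['mtx'])@(np.array(c['R'])@X+np.array(c['t']));return q[:2]/q[2]
E
python3 - <<'E'
from h import *
np.set_printoptions(precision=4,suppress=True)
S=lambda u,v:('scene',(180+u/2.85,220+v/2.85))
T=lambda u,v:('top',(190+u/2.85,120+v/2.85))
P={'matFL':(S(42,128),T(10,465),.015),'hL':(S(301,245),T(335,528),.046),'hR':(S(410,300),T(447,546),.046),
'trNL':(S(340,158),T(333,435),.061),'trNR':(S(503,225),T(497,458),.061),'chL':(S(90,118),T(55,440),.018),'chR':(S(240,203),T(250,487),.018),
'blueEnd':(S(255,210),T(265,490),.022),'legFR':(S(547,282),T(528,480),.015),'rackFL':(S(400,0),T(35,222),.185),'rackFRtop':(S(553,68),T(550,338),.185)}
for k,(s,t,z) in P.items():
    print(k,onz(*s,z),onz(*t,z),tri([ray(*s),ray(*t)]))
print('matBR',onz(*S(712,148),.015),'trFR',onz(*S(632,93),.061))
E
```

```text
matFL [0.4445 0.2307 0.015 ] [0.4448 0.2367 0.015 ] [0.4503 0.2403 0.006 ]
hL [ 0.4426 -0.0201  0.046 ] [ 0.4358 -0.0209  0.046 ] [ 0.4373 -0.022   0.0487]
hR [ 0.4461 -0.1014  0.046 ] [ 0.4413 -0.1014  0.046 ] [ 0.4426 -0.1021  0.0476]
trNL [0.507  0.0009 0.061 ] [ 0.5022 -0.0016  0.061 ] [ 0.5006 -0.0031  0.0663]
trNR [ 0.5179 -0.1182  0.061 ] [ 0.5123 -0.1215  0.061 ] [ 0.5085 -0.1228  0.0696]
chL [0.4709 0.2081 0.018 ] [0.4726 0.2106 0.018 ] [0.4742 0.212  0.0143]
chR [0.4692 0.0586 0.018 ] [0.4694 0.0545 0.018 ] [0.4646 0.0529 0.0251]
blueEnd [0.4671 0.0428 0.022 ] [0.4673 0.042  0.022 ] [0.4664 0.0418 0.0233]
legFR [ 0.5328 -0.143   0.015 ] [ 0.5283 -0.1442  0.015 ] [ 0.5268 -0.1451  0.02  ]
rackFL [ 0.5302 -0.0323  0.185 ] [0.5461 0.2257 0.185 ] [ 0.9253  0.3729 -0.2206]
rackFRtop [ 0.5268 -0.1406  0.185 ] [ 0.5349 -0.1461  0.185 ] [ 0.5266 -0.1445  0.1899]
matBR [ 0.7105 -0.1663  0.015 ] trFR [ 0.6783 -0.1165  0.061 ]
```

```bash
cat >> h.py <<'E'
np.set_printoptions(precision=4,suppress=True)
def pose():
    o=bot.get_obs();return np.array(o['eef_pos']),Ro.from_quat(o['tool_rot']).as_matrix()
def tool(tilt=0,yaw=0):
    "closing axis y along yawed x; tilt>0: tool points down and toward +y"
    B=np.array([[0,1,0],[1,0,0],[0,0,-1.]]).T  # columns x=+y,y=+x,z=-z
    return Ro.from_euler('z',yaw).as_matrix()@Ro.from_euler('x',tilt).as_matrix()@B
def delta(grasp,tilt=0,yaw=0,tcp=True,deep=0.):
    p,R=pose();Rt=tool(tilt,yaw);g=np.array(grasp)
    if not tcp: g=g+Rt[:,2]*(bot.pinch_z+deep)
    print('rv',Ro.from_matrix(R.T@Rt).as_rotvec(),'d',R.T@(g-p))
def say():
    o=bot.get_obs();R=Ro.from_quat(o['tool_rot']).as_matrix()
    print(o['clock'],o['eef_pos'],'x',R[:,0],'z',R[:,2],'F',o['ft_force'],o['grip_width'],o['grasp_force'],'q',o['joint_pos'])
E
python3 - <<'E'
from h import *
print(tool(.7)[:,2]); delta([.40,-.0,.26])
E
```

```text
[ 0.      0.6442 -0.7648]
rv [-0.0017  0.0011  1.1189] d [-0.3599 -0.3249 -0.0289]
```

The rows are not in the units I measure in: shifts go in shares of 0.8 m and turns go in shares of 2 pi rad. I convert before sending: -0.36 m / 0.8 = -0.45, -0.325 m / 0.8 = -0.4063, 1.119 rad / 6.2832 = 0.1781.

```bash
echo '[{"az": 0.0223, "tx": -0.0563, "ty": -0.05, "tz": -0.005, "jaw": 0.085}, {"az": 0.0446, "tx": -0.1125, "ty": -0.1, "tz": -0.0088, "jaw": 0.085}, {"az": 0.0668, "tx": -0.1688, "ty": -0.15, "tz": -0.0125, "jaw": 0.085}, {"az": 0.0891, "tx": -0.225, "ty": -0.2, "tz": -0.0175, "jaw": 0.085}, {"az": 0.1114, "tx": -0.2813, "ty": -0.25, "tz": -0.0225, "jaw": 0.085}, {"az": 0.1337, "tx": -0.3375, "ty": -0.3, "tz": -0.0275, "jaw": 0.085}, {"az": 0.156, "tx": -0.3938, "ty": -0.35, "tz": -0.0325, "jaw": 0.085}, {"az": 0.1781, "tx": -0.45, "ty": -0.4063, "tz": -0.0363, "jaw": 0.085}, {"az": 0.1781, "tx": -0.45, "ty": -0.4063, "tz": -0.0363, "jaw": 0.085}]' | python3 jog.py
python3 - <<'E'
from h import *
say()
cv2.imwrite('pics/w0.png',cv2.cvtColor(bot.camera('wrist'),cv2.COLOR_RGB2BGR))
E
```

```text
clock: 1.23
eef_pos: [0.401, -0.0036, 0.2601]
tool_rot: [0.71, 0.704, -0.0, 0.0]
ft_force: [0.2, 1.0, 0.4]
grip_width: 0.0852
grasp_force: 0.0
1.225 [ 0.401  -0.0036  0.2601] x [ 0.009   1.     -0.0007] z [-0.0002 -0.0007 -1.    ] F [0.18   0.9942 0.4026] 0.0851948050476984 0.0 q [-0.0085  0.0318 -0.1653  1.3739 -0.0007  1.5713]
```

View pics/w0.png

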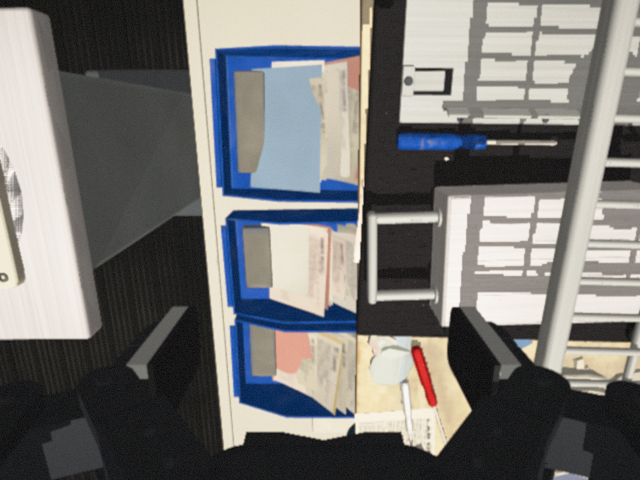

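Run:
```python
from h import *
c=bot.calibration('wrist')
g=cv2.cvtColor(cv2.imread('pics/w0.png'),cv2.COLOR_BGR2GRAY).astype(int)
def edges(line,th=70):
    b=(line>th).astype(int);return np.nonzero(np.diff(b))[0]+1
for r in (225,240,255,270,290): print('row',r,365+edges(g[r,365:520]))
for r in (20,45,60,100,115): print('ch row',r,380+edges(g[r,380:520]))
for col in (372,400,420,440,452,480,520): print('col',col,140+edges(g[140:345,col]))
for col in (402,415,430,448,470): print('ch col',col,edges(g[0:180,col]))
print('cam',-np.array(c['R']).T@c['t'],proj('wrist',np.array([.401,-.0036,.015]),c))
```

```text
row 225 [367 378 433]
row 240 [367 378 432]
row 255 [367 378 432]
row 270 [367 378 431]
row 290 [367]
ch row 20 [405]
ch row 45 [403]
ch row 60 [402]
ch row 100 [400]
ch row 115 [399]
col 372 [211 305 334]
col 400 [148 212 225 289 301 335]
col 420 [150 211 224 289 301 336]
col 440 [149 186 326 337]
col 452 [149 186 309]
col 480 [144 148 185 336]
col 520 [145 184 326 339]
ch col 402 [ 56 124 137 149]
ch col 415 [ 92  94 124 138 149]
ch col 430 [ 69  70  92  94 124 138 149]
ch col 448 [ 69  94 124 138 149 157 161]
ch col 470 [124]
cam [0.401  0.0683 0.4048] [324.5509 196.9738]
```

Run:
```python
import cv2
a=cv2.imread('pics/w0.png')[0:345,355:640];cv2.imwrite('pics/w1.png',cv2.resize(a,None,fx=1.7,fy=1.7,interpolation=cv2.INTER_CUBIC))
```

```text
(no output)
```

View pics/w1.png

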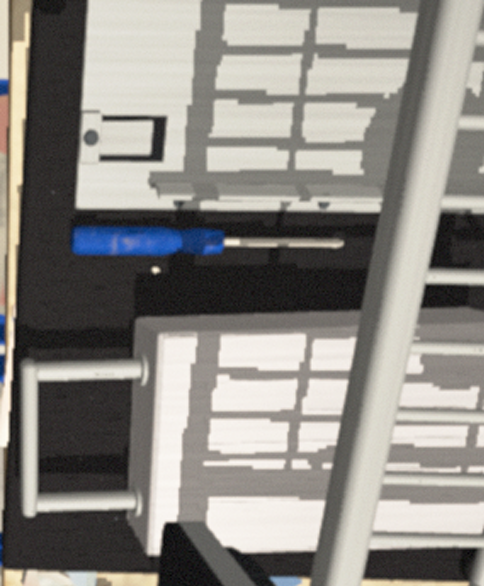

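Run:
```python
from h import *
c=bot.calibration('wrist')
W=lambda n,px,z:print(n,onz('wrist',px,z,c))
for r in(225,290):W('bar front',(367,r),.042);W('bar back top',(377.5,r),.046)
W('bar+y',(372,211),.046);W('bar-y',(372,305),.046)
W('tr front bot',(432.5,225),.015);W('tr front bot',(430.8,270),.015)
K=lambda u,v:(355+u/1.7,v/1.7)
W('tr top NL',K(160,318),.061);W('tr top NR',K(150,555),.061)
W('tr left edge',(480,185),.061);W('tr left edge',(440,186),.061);W('tr left edge',(520,184),.061);
W('ch front',(405,20),.018);W('ch front',(399.3,110),.018)
W('ch right edge',(402,124),.018);W('ch right',(470,124),.018);W('ch right',(560,124),.018)
W('lip R end',K(152,182),.037);W('lip R',K(152,195),.037);W('lip R far',K(390,185),.037)
W('tongue near',K(102,120),.02);W('tongue near',K(102,158),.02);W('tongue end',K(153,122),.026);W('tongue end',K(153,156),.026)
W('rackfront',K(440,0),.19);W('rackfront',K(320,586),.19);W('matfront',(368,180),.015)
W('blue end',K(73,240),.022);W('blue tip',K(343,243),.022)
```

```text
bar front [ 0.4385 -0.0239  0.042 ]
bar back top [ 0.4473 -0.023   0.046 ]
bar front [ 0.44   -0.0861  0.042 ]
bar back top [ 0.4492 -0.0844  0.046 ]
bar+y [ 0.4422 -0.0104  0.046 ]
bar-y [ 0.4445 -0.0994  0.046 ]
tr front bot [ 0.5037 -0.0311  0.015 ]
tr front bot [ 0.505  -0.0767  0.015 ]
tr top NL [0.503  0.0126 0.061 ]
tr top NR [ 0.5075 -0.1138  0.061 ]
tr left edge [0.5281 0.0142 0.061 ]
tr left edge [0.4955 0.0135 0.061 ]
tr left edge [0.5607 0.0148 0.061 ]
ch front [0.4684 0.1453 0.018 ]
ch front [0.4669 0.0738 0.018 ]
ch right edge [0.4698 0.062  0.018 ]
ch right [0.5299 0.0616 0.018 ]
ch right [0.6095 0.0612 0.018 ]
lip R end [0.5011 0.0757 0.037 ]
lip R [0.5015 0.0696 0.037 ]
lip R far [0.6177 0.0737 0.037 ]
tongue near [0.4785 0.1059 0.02  ]
tongue near [0.4795 0.0878 0.02  ]
tongue end [0.5025 0.1042 0.026 ]
tongue end [0.5037 0.0883 0.026 ]
rackfront [0.5331 0.1188 0.19  ]
rackfront [ 0.5254 -0.0572  0.19  ]
matfront [0.4412 0.0121 0.015 ]
blue end [0.4662 0.0474 0.022 ]
blue tip [0.6069 0.0451 0.022 ]
```

Run:
```python
from h import *
b=np.array([.4437,-.055,.038]);R=tool(.785,.028)
delta(b-.09*R[:,2],.785,.028,False,-.006)
```

```text
rv [ 0.0119  0.7847 -0.0317] d [-0.1077  0.0457  0.1671]
```

Scaled: 0.167 m / 0.8 = 0.2088, 0.046 m / 0.8 = 0.0575, 0.785 rad / 6.2832 = 0.1249.

```bash
echo '[{"ax": 0.0003, "ay": 0.0239, "az": -0.001, "tx": -0.0375, "ty": 0.0125, "jaw": 0.04}, {"ax": 0.0008, "ay": 0.0477, "az": -0.0019, "tx": -0.075, "ty": 0.025, "tz": 0.0375, "jaw": 0.04}, {"ax": 0.0011, "ay": 0.0716, "az": -0.0029, "tx": -0.1125, "ty": 0.0375, "tz": 0.0875, "jaw": 0.04}, {"ax": 0.0016, "ay": 0.0955, "az": -0.0038, "tx": -0.135, "ty": 0.0575, "tz": 0.1375, "jaw": 0.04}, {"ax": 0.0019, "ay": 0.1249, "az": -0.0051, "tx": -0.135, "ty": 0.0575, "tz": 0.1875, "jaw": 0.04}, {"ax": 0.0019, "ay": 0.1249, "az": -0.0051, "tx": -0.135, "ty": 0.0575, "tz": 0.2088, "jaw": 0.04}, {"ax": 0.0019, "ay": 0.1249, "az": -0.0051, "tx": -0.135, "ty": 0.0575, "tz": 0.2088, "jaw": 0.04}]' | python3 jog.py
python3 - <<'E'
from h import *
say();b=np.array([.4437,-.055,.038]);delta(b,.785,.028,False,-.006)
E
```

```text
clock: 2.15
eef_pos: [0.446, -0.1058, 0.0932]
tool_rot: [0.642, 0.665, 0.265, -0.276]
ft_force: [0.2, 0.8, 1.2]
grip_width: 0.04
grasp_force: 0.0
2.15 [ 0.446  -0.1058  0.0932] x [-0.0246  0.7066  0.7072] z [-0.0258  0.7067 -0.7071] F [0.1811 0.7929 1.2233] 0.04002277428402527 0.0 q [-0.6146  0.6489 -0.0289  1.4378  0.5974  0.7494]
rv [-0.006  -0.0005  0.0048] d [-0.0031 -0.0003  0.0877]
```

Scaled: 0.088 m / 0.8 = 0.11, -0.003 m / 0.8 = -0.0038, -0.006 rad / 6.2832 = -0.001.

```bash
echo '[{"ax": -0.001, "az": 0.0008, "tx": -0.0038, "tz": 0.0375, "jaw": 0.04}, {"ax": -0.001, "az": 0.0008, "tx": -0.0038, "tz": 0.075, "jaw": 0.04}, {"ax": -0.001, "az": 0.0008, "tx": -0.0038, "tz": 0.11, "jaw": 0.04}, {"ax": -0.001, "az": 0.0008, "tx": -0.0038, "tz": 0.11, "jaw": 0.04}]' | python3 jog.py
python3 - <<'E'
from h import *
say()
im=np.hstack([bot.camera('wrist'),bot.camera('scene')]);im=cv2.resize(im,(800,300),interpolation=cv2.INTER_AREA)
cv2.imwrite('pics/g1.png',cv2.cvtColor(im,cv2.COLOR_RGB2BGR))
E
```

```text
clock: 2.65
eef_pos: [0.4454, -0.0458, 0.0333]
tool_rot: [0.643, 0.665, 0.268, -0.27]
ft_force: [0.3, -0.3, 0.1]
grip_width: 0.0399
grasp_force: 0.0
2.65 [ 0.4454 -0.0458  0.0333] x [-0.0278  0.7101  0.7036] z [-0.0156  0.7035 -0.7106] F [ 0.327  -0.2617  0.0629] 0.039917571656222874 0.0 q [-0.5226  0.6625 -0.194   1.1884  0.6457  0.8527]
```

View pics/g1.png

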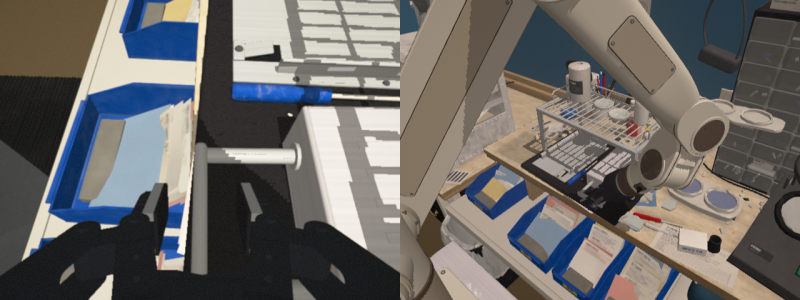

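```bash
echo '[{"jaw": 0}, {"jaw": 0}, {"jaw": 0}, {"jaw": 0}, {"jaw": 0}]' | python3 jog.py
python3 - <<'E'
from h import *
say(); p,R=pose(); print(R.T@np.array([0,0,1.]))
E
```

```text
clock: 3.38
eef_pos: [0.445, -0.0485, 0.0295]
tool_rot: [0.645, 0.662, 0.268, -0.273]
ft_force: [-0.5, -2.9, 6.8]
grip_width: 0.0067
grasp_force: 61.9
3.375 [ 0.445  -0.0485  0.0295] x [-0.0192  0.7071  0.7069] z [-0.0146  0.7067 -0.7073] F [-0.5478 -2.9269  6.7915] 0.006663415531824724 61.93459868431091 q [-0.5295  0.673  -0.1909  1.1885  0.6467  0.8519]
[ 0.7069  0.0032 -0.7073]
```

Scaled: -0.041 m / 0.8 = -0.0513, -0.035 m / 0.8 = -0.0438.

```bash
echo '[{"tx": 0.0088, "tz": -0.0088, "jaw": 0}, {"tx": 0.0175, "tz": -0.0175, "jaw": 0}, {"tx": 0.0263, "tz": -0.0263, "jaw": 0}, {"tx": 0.035, "tz": -0.035, "jaw": 0}, {"tx": 0.0438, "tz": -0.0438, "jaw": 0}, {"tx": 0.0513, "tz": -0.0513, "jaw": 0}, {"tx": 0.0513, "tz": -0.0513, "jaw": 0}]' | python3 jog.py
python3 - <<'E'
from h import *
say();a=bot.camera('scene')[200:380,200:460];b=bot.camera('top')[180:360,220:480]
cv2.imwrite('pics/l1.png',cv2.cvtColor(cv2.resize(np.hstack([a,b]),(800,277)),cv2.COLOR_RGB2BGR))
E
```

```text
clock: 4.25
eef_pos: [0.4446, -0.0479, 0.0876]
tool_rot: [0.645, 0.662, 0.268, -0.273]
ft_force: [0.2, 0.8, -2.1]
grip_width: 0.007
grasp_force: 60.7
4.25 [ 0.4446 -0.0479  0.0876] x [-0.0203  0.7076  0.7063] z [-0.0158  0.7061 -0.7079] F [ 0.1538  0.8048 -2.0841] 0.007022386000215311 60.71435809135437 q [-0.5281  0.5879 -0.155   1.3089  0.6459  0.8521]
```

View pics/l1.png

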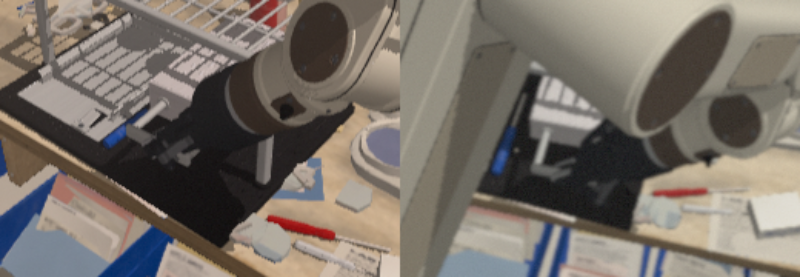

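Run:
```python
from h import *
g0=cv2.cvtColor(cv2.imread('pics/g1.png'),cv2.COLOR_BGR2GRAY).astype(int)
im=bot.camera('wrist');cv2.imwrite('pics/w2.png',cv2.cvtColor(im,cv2.COLOR_RGB2BGR))
g=cv2.cvtColor(cv2.resize(np.hstack([im,im]),(800,300),interpolation=cv2.INTER_AREA),cv2.COLOR_RGB2GRAY).astype(int)
for c in (215,230,245,260,275,285):
    f=lambda G:135+np.nonzero(np.diff((G[135:180,c]>85).astype(int)))[0]
    print(c,f(g0),f(g))
for r in (195,215,225): 
    f=lambda G:185+np.nonzero(np.diff((G[r,185:300]>85).astype(int)))[0]
    print(r,f(g0),f(g))
```

```text
215 [147 162] [140 156]
230 [147 162] [140 156]
245 [147 163] [140 156]
260 [147 163] [141 156]
275 [147 163] [141 157]
285 [138 163] [135 157]
195 [190 192 206 245 254 290] [191 195 208 212 221 293]
215 [188 192 206 250 256 293] [188 190 195 208 212 215 297]
225 [187 191 206 295] [195 208 298]
```

Scaled: -0.0085 m / 0.8 = -0.0106, -0.0035 m / 0.8 = -0.0044, -0.785 rad / 6.2832 = -0.1249.

```bash
echo '[{"ay": -0.0159, "tx": -0.0015, "jaw": 0}, {"ay": -0.0318, "tx": -0.003, "tz": -0.0003, "jaw": 0}, {"ay": -0.0477, "tx": -0.0044, "tz": -0.0006, "jaw": 0}, {"ay": -0.0637, "tx": -0.0059, "tz": -0.0011, "jaw": 0}, {"ay": -0.0796, "tx": -0.0073, "tz": -0.0019, "jaw": 0}, {"ay": -0.0955, "tx": -0.0085, "tz": -0.0026, "jaw": 0}, {"ay": -0.1114, "tx": -0.0096, "tz": -0.0035, "jaw": 0}, {"ay": -0.1249, "tx": -0.0106, "tz": -0.0044, "jaw": 0}, {"ay": -0.1249, "tx": -0.0106, "tz": -0.0044, "jaw": 0}]' | python3 jog.py
python3 - <<'E'
from h import *
say()
E
```

```text
clock: 5.52
eef_pos: [0.4437, -0.0546, 0.0831]
tool_rot: [0.697, 0.717, 0.001, -0.0]
ft_force: [0.6, 0.3, -1.1]
grip_width: 0.0067
grasp_force: 60.7
5.525 [ 0.4437 -0.0546  0.0831] x [-0.0286  0.9996  0.0017] z [ 0.0005  0.0017 -1.    ] F [ 0.5812  0.2746 -1.0839] 0.006692788163837873 60.65419793128967 q [-0.1237  0.2652 -0.3795  0.9259  0.0018  1.4185]
```

Scaled: -0.0085 m / 0.8 = -0.0106, -0.0077 m / 0.8 = -0.0096, -0.785 rad / 6.2832 = -0.1249.

```bash
echo '[{"ay": -0.0159, "tx": -0.0015, "jaw": 0}, {"ay": -0.0318, "tx": -0.003, "tz": -0.0003, "jaw": 0}, {"ay": -0.0477, "tx": -0.0044, "tz": -0.0006, "jaw": 0}, {"ay": -0.0637, "tx": -0.0059, "tz": -0.0011, "jaw": 0}, {"ay": -0.0796, "tx": -0.0073, "tz": -0.0019, "jaw": 0}, {"ay": -0.0955, "tx": -0.0085, "tz": -0.0026, "jaw": 0}, {"ay": -0.1114, "tx": -0.0096, "tz": -0.0035, "jaw": 0}, {"ay": -0.1249, "tx": -0.0106, "tz": -0.0044, "jaw": 0}, {"ay": -0.1249, "tx": -0.0106, "tz": -0.0044, "jaw": 0}]' | python3 jog.py
python3 - <<'E'
from h import *
say()
p,R=pose();print('bar',p-R[:,2]*.012,'up',R.T@np.array([0,0,1.]),'x',R.T@np.array([1.,0,0]))
im=bot.camera('wrist');s=bot.camera('scene')[180:420,160:480]
cv2.imwrite('pics/r1.png',cv2.cvtColor(np.hstack([cv2.resize(im,(400,300)),cv2.resize(s,(400,300))]),cv2.COLOR_RGB2BGR))
E
```

```text
clock: 6.65
eef_pos: [0.4439, -0.0642, 0.0851]
tool_rot: [0.645, 0.662, -0.267, 0.272]
ft_force: [0.0, 0.3, -1.1]
grip_width: 0.0067
grasp_force: 60.7
6.65 [ 0.4439 -0.0642  0.0851] x [-0.0208  0.7084 -0.7055] z [ 0.0159 -0.7053 -0.7087] F [ 0.0004  0.2676 -1.1482] 0.006719647213942013 60.713467597961426 q [ 0.3289  0.4692 -0.3607  1.0324 -0.7378  1.9856]
bar [ 0.4437 -0.0558  0.0936] up [-0.7055 -0.0034 -0.7087] x [-0.0208  0.9997  0.0159]
```

Scaled: 0.0113 m / 0.8 = 0.0141, 0.0105 m / 0.8 = 0.0131.

```bash
echo '[{"tx": 0.0044, "tz": 0.0044, "jaw": 0}, {"tx": 0.0088, "tz": 0.0088, "jaw": 0}, {"tx": 0.0119, "tz": 0.0119, "jaw": 0}, {"tx": 0.0131, "tz": 0.0131, "jaw": 0}, {"tx": 0.0141, "tz": 0.0141, "jaw": 0}, {"tx": 0.0141, "tz": 0.0141, "jaw": 0}]' | python3 jog.py; echo '[{"tx": 0.0009, "tz": 0.0009, "jaw": 0}, {"tx": 0.0018, "tz": 0.0018, "jaw": 0}, {"tx": 0.0018, "tz": 0.0018, "jaw": 0}]' | python3 jog.py
python3 - <<'E'
from h import *
say()
E
```

```text
clock: 7.5
eef_pos: [0.4447, -0.0646, 0.0709]
tool_rot: [0.645, 0.661, -0.266, 0.274]
ft_force: [-0.0, -0.5, -1.8]
grip_width: 0.0066
grasp_force: 60.7
clock: 7.88
eef_pos: [0.4447, -0.0646, 0.0689]
tool_rot: [0.645, 0.661, -0.266, 0.274]
ft_force: [0.4, 0.7, -2.4]
grip_width: 0.0064
grasp_force: 60.7
7.875 [ 0.4447 -0.0646  0.0689] x [-0.0169  0.7072 -0.7068] z [ 0.0193 -0.7065 -0.7074] F [ 0.3927  0.7456 -2.4478] 0.0064112872059863685 60.70304989814758 q [ 0.329   0.4947 -0.3757  0.989  -0.7408  1.9877]
```

Scaled: 0.0007 m / 0.8 = 0.0009, 0.0004 m / 0.8 = 0.0005.

```bash
for i in 1 2 3; do echo '[{"tx": 0.0005, "tz": 0.0005, "jaw": 0}, {"tx": 0.0009, "tz": 0.0009, "jaw": 0}, {"tx": 0.0009, "tz": 0.0009, "jaw": 0}]' | python3 jog.py | egrep 'eef|ft'; done
```

```text
eef_pos: [0.4447, -0.0647, 0.0679]
ft_force: [-0.5, 0.0, -1.6]
eef_pos: [0.4447, -0.0647, 0.0669]
ft_force: [0.0, 0.4, -2.6]
eef_pos: [0.4448, -0.0647, 0.0661]
ft_force: [-0.5, 0.2, 1.1]
```

Scaled: -0.09 m / 0.8 = -0.1125, -0.06 m / 0.8 = -0.075.

```bash
echo '[{"jaw": 0.03}, {"jaw": 0.04}, {"jaw": 0.04}, {"tz": -0.0375, "jaw": 0.04}, {"tz": -0.075, "jaw": 0.04}, {"tz": -0.1125, "jaw": 0.04}, {"tz": -0.1125, "jaw": 0.04}]' | python3 jog.py
python3 - <<'E'
from h import *
say();delta([.4445,-.056,.175],0,.026)
a=bot.camera('scene')[180:420,160:480];b=bot.camera('wrist')
cv2.imwrite('pics/st.png',cv2.cvtColor(np.hstack([cv2.resize(b,(400,300)),cv2.resize(a,(400,300))]),cv2.COLOR_RGB2BGR))
E
```

```text
clock: 9.88
eef_pos: [0.4445, 0.0005, 0.1306]
tool_rot: [0.645, 0.662, -0.264, 0.275]
ft_force: [-0.5, 0.4, 0.0]
grip_width: 0.0404
grasp_force: 0.0
9.875 [0.4445 0.0005 0.1306] x [-0.0159  0.7082 -0.7058] z [ 0.0233 -0.7054 -0.7084] F [-0.4771  0.3651  0.042 ] 0.04035209864084968 0.0 q [ 0.456   0.4598 -0.2312  1.268  -0.6992  2.1444]
rv [ 0.0057  0.7835 -0.0005] d [-0.0713 -0.0013  0.0084]
```

View pics/st.png

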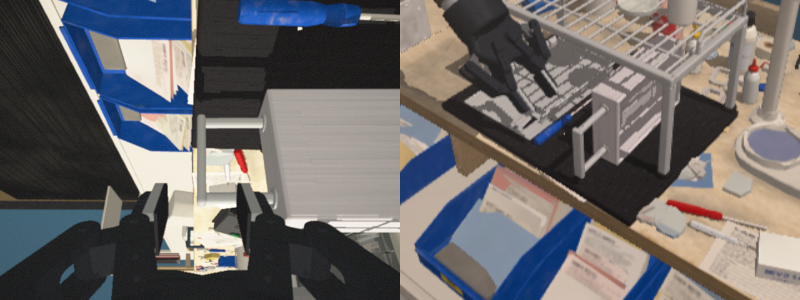

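Scaled: -0.0713 m / 0.8 = -0.0891, 0.0084 m / 0.8 = 0.0105, 0.7835 rad / 6.2832 = 0.1247.

```bash
echo '[{"tx": -0.0375, "tz": -0.025, "jaw": 0.04}, {"ay": 0.0239, "tx": -0.0625, "tz": -0.025, "jaw": 0.04}, {"ax": 0.0003, "ay": 0.0477, "tx": -0.075, "tz": -0.0125, "jaw": 0.04}, {"ax": 0.0006, "ay": 0.0748, "tx": -0.0891, "ty": -0.0013, "jaw": 0.04}, {"ax": 0.0008, "ay": 0.1003, "tx": -0.0891, "ty": -0.0013, "tz": 0.0105, "jaw": 0.04}, {"ax": 0.001, "ay": 0.1247, "tx": -0.0891, "ty": -0.0013, "tz": 0.0105, "jaw": 0.04}, {"ax": 0.001, "ay": 0.1247, "tx": -0.0891, "ty": -0.0013, "tz": 0.0105, "jaw": 0.04}]' | python3 jog.py
python3 - <<'E'
from h import *
say();b=np.array([.4445,-.056,.075]);R=tool(.785,.026);delta(b-.09*R[:,2],.785,.026,False,-.0065)
E
```

```text
clock: 10.85
eef_pos: [0.4424, -0.0605, 0.1732]
tool_rot: [0.701, 0.713, -0.003, -0.001]
ft_force: [-0.2, -0.2, -0.6]
grip_width: 0.0402
grasp_force: 0.0
10.85 [ 0.4424 -0.0605  0.1732] x [-0.0165  0.9999 -0.0023] z [-0.0049 -0.0024 -1.    ] F [-0.1764 -0.2246 -0.5535] 0.0401999613461557 0.0 q [-0.1339  0.1753 -0.2337  1.1663 -0.003   1.4204]
rv [-0.001   0.7873 -0.011 ] d [-0.0504  0.003   0.0433]
```

Scaled: -0.0504 m / 0.8 = -0.063, -0.05 m / 0.8 = -0.0625, 0.787 rad / 6.2832 = 0.1253.

```bash
echo '[{"ay": 0.0255, "az": -0.0003, "tx": -0.0375, "ty": 0.0013, "jaw": 0.04}, {"ay": 0.0509, "az": -0.0006, "tx": -0.0625, "ty": 0.0025, "jaw": 0.04}, {"ay": 0.0764, "az": -0.001, "tx": -0.063, "ty": 0.0038, "tz": 0.0125, "jaw": 0.04}, {"ay": 0.1019, "az": -0.0013, "tx": -0.063, "ty": 0.0038, "tz": 0.0375, "jaw": 0.04}, {"ax": -0.0002, "ay": 0.1253, "az": -0.0018, "tx": -0.063, "ty": 0.0038, "tz": 0.0541, "jaw": 0.04}, {"ax": -0.0002, "ay": 0.1253, "az": -0.0018, "tx": -0.063, "ty": 0.0038, "tz": 0.0541, "jaw": 0.04}]' | python3 jog.py
python3 - <<'E'
from h import *
say();b=np.array([.4445,-.056,.075]);delta(b,.785,.026,False,-.0065)
im=bot.camera('wrist');g=cv2.cvtColor(im,cv2.COLOR_RGB2GRAY);cv2.imwrite('pics/w3.png',cv2.cvtColor(im,cv2.COLOR_RGB2BGR))
c=bot.calibration('wrist')
for q in (b,b+[0,0,.043],b-[0,0,.043]): print(proj('wrist',q,c))
E
```

```text
clock: 11.6
eef_pos: [0.4449, -0.1073, 0.1254]
tool_rot: [0.643, 0.662, 0.265, -0.28]
ft_force: [0.4, -0.1, 0.5]
grip_width: 0.0401
grasp_force: 0.0
11.6 [ 0.4449 -0.1073  0.1254] x [-0.0152  0.703   0.711 ] z [-0.0302  0.7105 -0.7031] F [ 0.3782 -0.0967  0.5144] 0.04011545922743458 0.0 q [-0.6181  0.6173  0.0063  1.5152  0.5962  0.7501]
rv [-0.0117 -0.006  -0.0031] d [0.0001 0.0019 0.0841]
[324.07   256.7999]
[323.6206 214.5345]
[324.393  287.1767]
```

Scaled: 0.084 m / 0.8 = 0.105, 0.06 m / 0.8 = 0.075, -0.011 rad / 6.2832 = -0.0018.

```bash
echo '[{"ax": -0.0018, "ay": -0.001, "az": -0.0005, "ty": 0.0025, "tz": 0.0375, "jaw": 0.04}, {"ax": -0.0018, "ay": -0.001, "az": -0.0005, "ty": 0.0025, "tz": 0.075, "jaw": 0.04}, {"ax": -0.0018, "ay": -0.001, "az": -0.0005, "ty": 0.0025, "tz": 0.105, "jaw": 0.04}, {"ax": -0.0018, "ay": -0.001, "az": -0.0005, "ty": 0.0025, "tz": 0.105, "jaw": 0.04}]' | python3 jog.py;echo '[{"jaw": 0.02}, {"jaw": 0}, {"jaw": 0}, {"jaw": 0}, {"jaw": 0}]' | python3 jog.py
python3 - <<'E'
from h import *
say()
p,R=pose();print('up',R.T@np.array([0,0,1.]))
E
```

```text
clock: 12.15
eef_pos: [0.4469, -0.0462, 0.0728]
tool_rot: [0.642, 0.666, 0.268, -0.268]
ft_force: [-0.1, 0.2, 0.5]
grip_width: 0.0399
grasp_force: 0.0
clock: 12.78
eef_pos: [0.4479, -0.0489, 0.0722]
tool_rot: [0.644, 0.664, 0.269, -0.268]
ft_force: [-1.8, -2.4, 6.2]
grip_width: 0.0071
grasp_force: 61.7
12.775 [ 0.4479 -0.0489  0.0722] x [-0.027   0.7106  0.703 ] z [-0.0095  0.7031 -0.7111] F [-1.7714 -2.382   6.2216] 0.007091913507605841 61.65813446044922 q [-0.527   0.6076 -0.1647  1.2692  0.6471  0.8523]
up [ 0.703   0.0123 -0.7111]
```

```bash
echo '[{"jaw": 0.02}, {"jaw": 0.03}, {"jaw": 0.03}, {"jaw": 0.03}]' | python3 jog.py;python3 - <<'E'
from h import *
say();b=np.array([.446,-.056,.075]);delta(b,.785,.026,False,-.004)
E
```

```text
clock: 13.28
eef_pos: [0.4474, -0.0483, 0.0713]
tool_rot: [0.644, 0.664, 0.269, -0.269]
ft_force: [-0.1, 0.6, 0.1]
grip_width: 0.03
grasp_force: 0.0
13.275 [ 0.4474 -0.0483  0.0713] x [-0.0272  0.7106  0.703 ] z [-0.0113  0.703  -0.7111] F [-0.1295  0.5873  0.1453] 0.030044673794256745 0.0 q [-0.5259  0.6086 -0.1658  1.268   0.6465  0.8524]
rv [0.007  0.0053 0.0087] d [-0.0027 -0.0017  0.0067]
```

The rows are not in the units I measure in: shifts go in shares of 0.8 m and turns go in shares of 2 pi rad. I convert before sending: 0.007 m / 0.8 = 0.0088, 0.004 m / 0.8 = 0.005.

```bash
echo '[{"tx": -0.0025, "ty": -0.0013, "tz": 0.005, "jaw": 0.03}, {"tx": -0.0025, "ty": -0.0013, "tz": 0.0088, "jaw": 0.03}, {"tx": -0.0025, "ty": -0.0013, "tz": 0.0088, "jaw": 0.03}]' | python3 jog.py;echo '[{"jaw": 0.02}, {"jaw": 0}, {"jaw": 0}, {"jaw": 0}, {"jaw": 0}]' | python3 jog.py
python3 - <<'E'
from h import *
say()
p,R=pose();print('up',R.T@np.array([0,0,1.]))
E
```

```text
clock: 13.65
eef_pos: [0.4462, -0.0446, 0.0648]
tool_rot: [0.644, 0.664, 0.269, -0.269]
ft_force: [0.0, -0.5, 0.1]
grip_width: 0.0299
grasp_force: 0.0
clock: 14.28
eef_pos: [0.4463, -0.0449, 0.0649]
tool_rot: [0.644, 0.664, 0.269, -0.269]
ft_force: [0.5, 0.0, -1.4]
grip_width: 0.0074
grasp_force: 58.9
14.275 [ 0.4463 -0.0449  0.0649] x [-0.0271  0.7108  0.7029] z [-0.0114  0.7029 -0.7112] F [ 0.5315  0.0485 -1.4356] 0.007364837145402487 58.856196999549866 q [-0.5212  0.613  -0.1789  1.2473  0.6484  0.8579]
up [ 0.7029  0.0109 -0.7112]
```

Scaled: -0.0145 m / 0.8 = -0.0181, -0.012 m / 0.8 = -0.015.

```bash
echo '[{"tx": 0.005, "tz": -0.005, "jaw": 0}, {"tx": 0.01, "tz": -0.01, "jaw": 0}, {"tx": 0.015, "tz": -0.015, "jaw": 0}, {"tx": 0.0181, "tz": -0.0181, "jaw": 0}, {"tx": 0.0181, "tz": -0.0181, "jaw": 0}]' | python3 jog.py;echo '[{"ay": -0.0159, "tx": -0.0019, "jaw": 0}, {"ay": -0.0318, "tx": -0.0038, "tz": -0.0004, "jaw": 0}, {"ay": -0.0477, "tx": -0.0055, "tz": -0.0008, "jaw": 0}, {"ay": -0.0637, "tx": -0.0073, "tz": -0.0014, "jaw": 0}, {"ay": -0.0796, "tx": -0.009, "tz": -0.0023, "jaw": 0}, {"ay": -0.0955, "tx": -0.0106, "tz": -0.0033, "jaw": 0}, {"ay": -0.1114, "tx": -0.0121, "tz": -0.0044, "jaw": 0}, {"ay": -0.1249, "tx": -0.0133, "tz": -0.0055, "jaw": 0}, {"ay": -0.1249, "tx": -0.0133, "tz": -0.0055, "jaw": 0}]' | python3 jog.py
python3 - <<'E'
from h import *
say()
E
```

```text
clock: 14.9
eef_pos: [0.4464, -0.0449, 0.0859]
tool_rot: [0.644, 0.665, 0.269, -0.268]
ft_force: [-0.5, 0.0, -0.9]
grip_width: 0.0071
grasp_force: 58.9
clock: 16.02
eef_pos: [0.446, -0.0539, 0.0812]
tool_rot: [0.696, 0.718, 0.002, 0.005]
ft_force: [0.1, -0.3, -2.2]
grip_width: 0.0072
grasp_force: 58.8
16.025 [ 0.446  -0.0539  0.0812] x [-0.0302  0.9995 -0.0038] z [ 0.0107 -0.0035 -0.9999] F [ 0.1072 -0.2803 -2.2137] 0.007157281996431573 58.812169432640076 q [-0.1188  0.2638 -0.3875  0.9085 -0.0022  1.4217]
```

Scaled: -0.0106 m / 0.8 = -0.0133, -0.0097 m / 0.8 = -0.0121, -0.785 rad / 6.2832 = -0.1249.

```bash
echo '[{"ay": -0.0159, "tx": -0.0019, "jaw": 0}, {"ay": -0.0318, "tx": -0.0038, "tz": -0.0004, "jaw": 0}, {"ay": -0.0477, "tx": -0.0055, "tz": -0.0008, "jaw": 0}, {"ay": -0.0637, "tx": -0.0073, "tz": -0.0014, "jaw": 0}, {"ay": -0.0796, "tx": -0.009, "tz": -0.0023, "jaw": 0}, {"ay": -0.0955, "tx": -0.0106, "tz": -0.0033, "jaw": 0}, {"ay": -0.1114, "tx": -0.0121, "tz": -0.0044, "jaw": 0}, {"ay": -0.1249, "tx": -0.0133, "tz": -0.0055, "jaw": 0}, {"ay": -0.1249, "tx": -0.0133, "tz": -0.0055, "jaw": 0}]' | python3 jog.py
python3 - <<'E'
from h import *
say()
p,R=pose();print('bar',p-R[:,2]*.015)
cv2.imwrite('pics/r2.png',cv2.cvtColor(np.hstack([cv2.resize(bot.camera('wrist'),(400,300)),cv2.resize(bot.camera('scene')[180:420,160:480],(400,300))]),cv2.COLOR_RGB2BGR))
cv2.imwrite('pics/w4.png',cv2.cvtColor(bot.camera('wrist'),cv2.COLOR_RGB2BGR));np.save('w4.npy',bot.calibration('wrist'),allow_pickle=True)
# tray level check: predicted wrist pixels of the near top rim corners
c=bot.calibration('wrist')
E
```

```text
clock: 17.15
eef_pos: [0.4461, -0.0655, 0.084]
tool_rot: [0.645, 0.661, -0.266, 0.277]
ft_force: [0.2, -0.2, -1.3]
grip_width: 0.0071
grasp_force: 58.9
17.15 [ 0.4461 -0.0655  0.084 ] x [-0.015   0.7048 -0.7092] z [ 0.0242 -0.7088 -0.705 ] F [ 0.1569 -0.1616 -1.3127] 0.007134448225215032 58.9175820350647 q [ 0.3286  0.4708 -0.3653  1.0189 -0.746   1.9862]
bar [ 0.4458 -0.0549  0.0946]
```

Run:
```python
from h import *
p,R=pose();print('toolY',R[:,1])
delta([.4355,.1395,.0946],-.791,-.018,False,-.0037)
```

```text
toolY [0.9996 0.0259 0.0111]
rv [ 0.039  -0.0028  0.023 ] d [ 0.1388 -0.0064 -0.1376]
```

Scaled: 0.1388 m / 0.8 = 0.1735, -0.1376 m / 0.8 = -0.172, 0.039 rad / 6.2832 = 0.0062.

```bash
echo '[{"tx": 0.01, "ty": -0.0025, "tz": -0.01, "jaw": 0}, {"tx": 0.03, "ty": -0.0038, "tz": -0.03, "jaw": 0}, {"ax": 0.001, "az": 0.0005, "tx": 0.0525, "ty": -0.005, "tz": -0.0525, "jaw": 0}, {"ax": 0.0019, "az": 0.0011, "tx": 0.075, "ty": -0.0063, "tz": -0.075, "jaw": 0}, {"ax": 0.0029, "ay": -0.0002, "az": 0.0018, "tx": 0.0975, "ty": -0.008, "tz": -0.0975, "jaw": 0}, {"ax": 0.0038, "ay": -0.0003, "az": 0.0024, "tx": 0.12, "ty": -0.008, "tz": -0.12, "jaw": 0}, {"ax": 0.0048, "ay": -0.0004, "az": 0.0029, "tx": 0.1425, "ty": -0.008, "tz": -0.1413, "jaw": 0}, {"ax": 0.0057, "ay": -0.0004, "az": 0.0033, "tx": 0.16, "ty": -0.008, "tz": -0.1588, "jaw": 0}, {"ax": 0.0062, "ay": -0.0004, "az": 0.0037, "tx": 0.17, "ty": -0.008, "tz": -0.1688, "jaw": 0}, {"ax": 0.0062, "ay": -0.0004, "az": 0.0037, "tx": 0.1735, "ty": -0.008, "tz": -0.172, "jaw": 0}]' | python3 jog.py
python3 - <<'E'
from h import *
import time
say();delta([.4355,.1395,.0946],-.791,-.018,False,-.0037)
p,R=pose();print('toolY',R[:,1])
w=bot.camera('wrist');t=bot.camera('top')[190:330,180:350];s=bot.camera('scene')[190:330,180:350]
im=np.hstack([cv2.resize(w,(400,300)),cv2.resize(s,(364,300),interpolation=cv2.INTER_CUBIC)])
cv2.imwrite('pics/c1.png',cv2.cvtColor(im,cv2.COLOR_RGB2BGR));cv2.imwrite('pics/w5.png',cv2.cvtColor(w,cv2.COLOR_RGB2BGR))
E
```

```text
clock: 18.55
eef_pos: [0.4353, 0.1298, 0.0839]
tool_rot: [0.658, 0.647, -0.275, 0.271]
ft_force: [0.3, -0.8, -2.1]
grip_width: 0.0073
grasp_force: 58.9
18.55 [0.4353 0.1298 0.0839] x [ 0.012   0.7021 -0.712 ] z [-0.0111 -0.7119 -0.7022] F [ 0.3255 -0.8008 -2.1009] 0.007339297590098888 58.9345782995224 q [ 0.6677  0.6725 -0.0214  1.4464 -0.5849  2.431 ]
rv [0.0017 0.0013 0.0006] d [-0.0008  0.0001  0.0006]
toolY [ 0.9999 -0.0163  0.0008]
```

Scaled: 0.032 m / 0.8 = 0.04, 0.0316 m / 0.8 = 0.0395.

```bash
echo '[{"tx": 0.0056, "tz": 0.0056, "jaw": 0}, {"tx": 0.0113, "tz": 0.0113, "jaw": 0}, {"tx": 0.0169, "tz": 0.0166, "jaw": 0}, {"tx": 0.0225, "tz": 0.0221, "jaw": 0}, {"tx": 0.0275, "tz": 0.0271, "jaw": 0}, {"tx": 0.0325, "tz": 0.032, "jaw": 0}, {"tx": 0.0363, "tz": 0.0358, "jaw": 0}, {"tx": 0.0388, "tz": 0.0383, "jaw": 0}, {"tx": 0.04, "tz": 0.0395, "jaw": 0}, {"tx": 0.04, "tz": 0.0395, "jaw": 0}]' | python3 jog.py; for i in 1 2; do echo '[{"tx": 0.0009, "tz": 0.0009, "jaw": 0}, {"tx": 0.0018, "tz": 0.0018, "jaw": 0}, {"tx": 0.0018, "tz": 0.0018, "jaw": 0}]' | python3 jog.py | egrep 'eef|ft'; done
```

```text
clock: 19.95
eef_pos: [0.4352, 0.1292, 0.0388]
tool_rot: [0.658, 0.647, -0.275, 0.271]
ft_force: [0.6, -0.3, -1.9]
grip_width: 0.0069
grasp_force: 58.9
eef_pos: [0.4352, 0.1291, 0.0369]
ft_force: [-0.3, -0.5, -0.5]
eef_pos: [0.4351, 0.1291, 0.0348]
ft_force: [0.6, 0.1, -0.5]
```

Scaled: 0.001 m / 0.8 = 0.0013, 0.0005 m / 0.8 = 0.0006.

```bash
for i in 1 2 3; do echo '[{"tx": 0.0006, "tz": 0.0006, "jaw": 0}, {"tx": 0.0013, "tz": 0.0013, "jaw": 0}, {"tx": 0.0013, "tz": 0.0013, "jaw": 0}]' | python3 jog.py | egrep 'eef|ft'; done; python3 -c "
from h import *
say();print(bot.get_obs()['ft_torque'])"
```

```text
eef_pos: [0.4351, 0.1291, 0.0334]
ft_force: [-0.9, 0.0, -0.1]
eef_pos: [0.4351, 0.1291, 0.032]
ft_force: [-0.2, 0.1, -1.5]
eef_pos: [0.4352, 0.1291, 0.0306]
ft_force: [0.3, 0.5, -0.5]
21.825 [0.4352 0.1291 0.0306] x [ 0.012   0.7016 -0.7125] z [-0.0116 -0.7124 -0.7017] F [ 0.3043  0.5403 -0.5378] 0.0069825661067545106 58.995455503463745 q [ 0.6669  0.7441 -0.0541  1.3426 -0.5855  2.4306]
[0.7742 0.0934 0.0849]
```

Scaled: 0.0007 m / 0.8 = 0.0009, 0.0004 m / 0.8 = 0.0005.

```bash
for i in 1 2 3; do echo '[{"tx": 0.0005, "tz": 0.0005, "jaw": 0}, {"tx": 0.0009, "tz": 0.0009, "jaw": 0}, {"tx": 0.0009, "tz": 0.0009, "jaw": 0}]' | python3 jog.py | egrep 'eef|ft'; done
```

```text
eef_pos: [0.4351, 0.1291, 0.0297]
ft_force: [0.9, -0.2, 0.7]
eef_pos: [0.435, 0.1291, 0.0289]
ft_force: [-1.3, 1.3, 2.1]
eef_pos: [0.4349, 0.1291, 0.0283]
ft_force: [-3.2, 2.5, 6.2]
```

Scaled: 0.008 m / 0.8 = 0.01, 0.006 m / 0.8 = 0.0075.

```bash
echo '[{"tx": -0.0008, "tz": -0.0008, "jaw": 0}, {"tx": -0.0008, "ty": 0.0025, "tz": -0.0008, "jaw": 0}, {"tx": -0.0008, "ty": 0.005, "tz": -0.0008, "jaw": 0}, {"tx": -0.0008, "ty": 0.0075, "tz": -0.0008, "jaw": 0}, {"tx": -0.0008, "ty": 0.01, "tz": -0.0008, "jaw": 0}, {"tx": -0.0008, "ty": 0.01, "tz": -0.0008, "jaw": 0}]' | python3 jog.py | egrep 'eef|ft'; for i in 1 2 3; do echo '[{"ty": 0.0013, "jaw": 0}, {"ty": 0.0019, "jaw": 0}, {"ty": 0.0019, "jaw": 0}]' | python3 jog.py | egrep 'eef|ft'; done
```

```text
eef_pos: [0.4433, 0.1286, 0.0285]
ft_force: [-1.8, 0.6, 4.1]
eef_pos: [0.4445, 0.1287, 0.0285]
ft_force: [-2.3, -1.3, 5.0]
eef_pos: [0.446, 0.1288, 0.0285]
ft_force: [-3.7, 0.3, 5.0]
eef_pos: [0.4476, 0.1289, 0.0285]
ft_force: [-2.8, 0.7, 5.0]
```

Scaled: 0.001 m / 0.8 = 0.0013, 0.0007 m / 0.8 = 0.0009.

```bash
for i in 1 2 3 4; do echo '[{"ty": 0.0009, "jaw": 0}, {"ty": 0.0013, "jaw": 0}, {"ty": 0.0013, "jaw": 0}]' | python3 jog.py | egrep 'eef|ft'; done
```

```text
eef_pos: [0.4486, 0.1289, 0.0285]
ft_force: [-3.5, 0.4, 5.0]
eef_pos: [0.4494, 0.1288, 0.0285]
ft_force: [-3.5, 0.8, 5.5]
eef_pos: [0.4494, 0.1288, 0.0285]
ft_force: [-6.2, 1.8, 6.3]
eef_pos: [0.4494, 0.1288, 0.0285]
ft_force: [-10.1, 3.0, 7.9]
```

Scaled: -0.0013 m / 0.8 = -0.0016, -0.0008 m / 0.8 = -0.001.

```bash
echo '[{"tx": -0.0005, "ty": -0.001, "tz": -0.0005, "jaw": 0}, {"tx": -0.0005, "ty": -0.0016, "tz": -0.0005, "jaw": 0}, {"tx": -0.0005, "ty": -0.0016, "tz": -0.0005, "jaw": 0}]' | python3 jog.py; echo '[{"jaw": 0.02}, {"jaw": 0.04}, {"jaw": 0.04}, {"tz": -0.025, "jaw": 0.04}, {"tz": -0.0625, "jaw": 0.04}, {"tz": -0.1125, "jaw": 0.04}, {"tz": -0.1375, "jaw": 0.04}, {"tz": -0.1375, "jaw": 0.04}]' | python3 jog.py
python3 - <<'E'
from h import *
say();delta([.33,.13,.30],-.0,-.018)
E
```

```text
clock: 26.7
eef_pos: [0.4494, 0.1289, 0.0285]
tool_rot: [0.658, 0.647, -0.276, 0.27]
ft_force: [-5.8, 1.2, 4.2]
grip_width: 0.0068
grasp_force: 59.5
clock: 27.7
eef_pos: [0.4525, 0.2086, 0.1068]
tool_rot: [0.658, 0.647, -0.273, 0.271]
ft_force: [-0.4, -0.7, 0.1]
grip_width: 0.0402
grasp_force: 0.0
27.7 [0.4525 0.2086 0.1068] x [ 0.0127  0.7033 -0.7108] z [-0.0088 -0.7107 -0.7034] F [-0.3934 -0.7487  0.1469] 0.040153443622553936 0.0 q [ 0.7504  0.7618  0.2222  1.6407 -0.5396  2.5112]
rv [0.0038 0.7906 0.0015] d [-0.1942 -0.1207 -0.0789]
```

Scaled: -0.13 m / 0.8 = -0.1625, -0.07 m / 0.8 = -0.0875, 0.15 rad / 6.2832 = 0.0239.

```bash
echo '[{"tx": -0.025, "ty": -0.0625, "tz": -0.025, "jaw": 0.04}, {"ay": 0.0239, "tx": -0.0625, "ty": -0.0875, "tz": -0.0625, "jaw": 0.04}, {"ax": 0.0002, "ay": 0.0477, "tx": -0.1125, "ty": -0.0875, "tz": -0.0875, "jaw": 0.04}, {"ax": 0.0003, "ay": 0.0716, "tx": -0.1625, "ty": -0.075, "tz": -0.0875, "jaw": 0.04}, {"ax": 0.0005, "ay": 0.0987, "tx": -0.1625, "ty": -0.075, "tz": -0.0875, "jaw": 0.04}, {"ax": 0.0006, "ay": 0.1257, "tx": -0.1625, "ty": -0.075, "tz": -0.0875, "jaw": 0.04}, {"ax": 0.0006, "ay": 0.1257, "tx": -0.1625, "ty": -0.075, "tz": -0.0875, "jaw": 0.04}]' | python3 jog.py
python3 - <<'E'
from h import *
say()
w=bot.camera('wrist');s=bot.camera('scene')[100:380,160:460]
cv2.imwrite('pics/w6.png',cv2.cvtColor(w,cv2.COLOR_RGB2BGR));np.savez('w6.npz',**bot.calibration('wrist'))
cv2.imwrite('pics/f.png',cv2.cvtColor(np.hstack([cv2.resize(w[:320,200:],(440,320)),cv2.resize(s,(343,320))]),cv2.COLOR_RGB2BGR))
E
```

```text
clock: 28.58
eef_pos: [0.3905, 0.1637, 0.248]
tool_rot: [0.716, 0.698, -0.002, 0.0]
ft_force: [-0.2, -0.7, -0.6]
grip_width: 0.0401
grasp_force: 0.0
28.575 [0.3905 0.1637 0.248 ] x [ 0.0244  0.9997 -0.0036] z [-0.0024 -0.0035 -1.    ] F [-0.174  -0.658  -0.5526] 0.04012076040035523 0.0 q [ 0.3987  0.0842 -0.1403  1.3498 -0.0023  1.9938]
```

View pics/f.png

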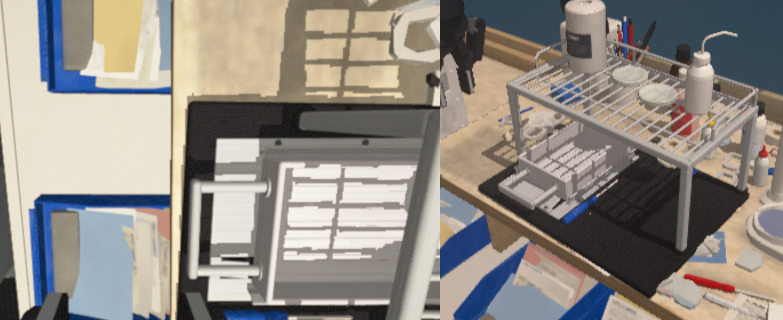

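Run:
```python
from h import *
c=dict(np.load('w6.npz'));g=cv2.cvtColor(cv2.imread('pics/w6.png'),cv2.COLOR_BGR2GRAY).astype(int)
E=lambda v,th=70:np.nonzero(np.diff((v>th).astype(int)))[0]+1
for r in (205,230,250): 
    e=380+E(g[r,380:520]);print(r,e,[onz('wrist',(x,r),.049,c)[0].round(4) for x in e[:2]])
e=170+E(g[170:300,395]);print(e,[onz('wrist',(395,r),.049,c) for r in (e[0],e[-1])])
W=lambda n,px,z:print(n,onz('wrist',px,z,c))
W('wall bottom',(454,220),.018);W('rim',(466,164),.064);W('rim',(463,303),.064)
W('rimL far',(560,153),.064)
print('tongue pred tip px',proj('wrist',np.array([.503,.0965,.026]),c),'row profile:')
for r in (262,268,274,280,286,292,297): print(r,g[r,425:470:2])
```

```text
205 [383 390 402 412] [np.float64(0.4389), np.float64(0.4446)]
230 [382 389 401 410] [np.float64(0.4384), np.float64(0.4443)]
250 [381 388 400 410] [np.float64(0.4379), np.float64(0.4439)]
[179 280 292] [array([0.4482, 0.1852, 0.049 ]), array([0.4509, 0.0857, 0.049 ])]
wall bottom [0.5079 0.1421 0.018 ]
rim [0.5    0.1979 0.064 ]
rim [0.5061 0.0812 0.064 ]
rimL far [0.5709 0.2048 0.064 ]
tongue pred tip px [447.925  270.1653] row profile:
262 [224 224 219 220 210 206 194 190 175 169 162 155  75  17  63  99  91 104
 111 103 105 106 134]
268 [171 171 170 169 171 173 170 172 173 170 170 172 170 171 175 169 174 129
 153 114 100 103 161]
274 [224 226 225 225 223 226 225 225 225 224 224 224 222 222 223 222 220 140
 191 112 102 109 185]
280 [230 229 231 229 231 229 228 228 228 227 227 227 226 152 103  98 101 133
 106 105 100 125 210]
286 [230 232 232 233 232 231 231 232 231 230 233 153 129 132 124 101 103 104
 101 103 100 153 225]
292 [230 232 230 230 229 229 230 227 229 230 229 221 123 103 107 104 109 105
 102 102 107 175 234]
297 [232 232 233 232 232 231 230 230 230 230 229 229 230 163 140 142 142 140
 137 107 114 194 237]
```

Run:
```python
from h import *
a=cv2.imread('pics/scene0.png',0).astype(int);s=cv2.cvtColor(bot.camera('scene'),cv2.COLOR_RGB2GRAY).astype(int)
for n,X in(('tip',[.503,.0965,.026]),('near',[.479,.097,.019]),('post',[.48,.102,.041]),('wallbot',[.509,.0965,.018])):print(n,proj('scene',np.array(X)).round(1))
u,v=proj('scene',np.array([.503,.0965,.024])).round().astype(int)
print('before');print(a[v-9:v+10,u-12:u+13]);print('now');print(s[v-9:v+10,u-12:u+13])
```

```text
tip [261.4 271.1]
near [253.2 280.1]
post [250.6 270.3]
wallbot [263.8 272.6]
before
[[164 161 162 164 165 163 160 132 132  93  91  91  91  92  89  89  89  94
  159 160 159 160 159 163 162]
 [162 163 165 165 162 162 163 165 164 132 131  92  91  91  88  90  90  92
  132 133 159 160 163 163 161]
 [162 163 163 162 161 164 164 164 163 162 161 130 128  89  89  91  88  89
   88  93 133 133 134 161 158]
 [164 162 161 163 164 165 164 164 163 161 161 161 158 129  88  90  90  90
   90  91  89  91  93 158 130]
 [163 162 163 166 164 164 163 163 163 160 159 159 160 159 128  89  90  92
   91  90  90  89  91 130  91]
 [162 164 165 164 162 163 162 161 162 160 160 160 160 160 158 131 130  92
   90  90  90  89  89  89  93]
 [165 164 164 165 163 163 163 161 159 162 161 160 161 160 162 164 163 130
  128  88  89  89  90  91  92]
 [164 165 163 164 164 162 162 160 162 155 160 139 126 147 162 163 161 160
  159 131 130  90  91  92  92]
 [164 165 165 164 160 160 162 160 154 155 162 143  82  99 127 147 160 160
  161 162 162 134 131  92 128]
 [166 164 164 161 161 162 162 153 155 163 164 165 131 123  78  98 126 
[... 2280 characters left out ...]
80 176 176 180 181 191 147  42  42  40
   47  79 109 139 106 122 121]
 [100 103 144 129 166 179 180 179 177 177 179 180 191 154  39  39  42  64
  132 135 143 129 114 142 140]
 [ 99 146 154 179 180 180 179 175 176 177 180 191 151  38  42  43  83 138
  176 176 144  99 114 141 148]
 [140 160 152 191 179 179 175 177 179 181 190 153  45  43  43  84 148 177
  177 177 145 145 134 131 166]
 [172 158 161 164 179 176 176 179 180 191 151  41  40  62 133 148 177 177
  179 179 179 178 168 150 174]
 [174 145 117 121 156 177 179 181 186 154  48  43  84 140 179 177 178 179
  179 178 178 178 175 174 176]
 [161  88  81  87 132 177 179 172 147  48  44  84 148 178 178 179 180 179
  179 179 178 175 175 176 178]]
```

```bash
python3 -c "
from workcell import bot
print(bot.job_done())"
```

```text
the job is handed in; nothing more can be done
None
```

The drip tray is right way up in its channel and pushed against the back stop, with the sprung tongue standing up again in front of it; the job was handed in at about 29 s.

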